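# Load the fitted module and step the push-to-turn selector

### The job

One of the three identical closed housings is fitted with its circuit and clearly heavier than the two empty ones: find it by lifting, and set it down gently on the test fixture's metal plate, upright, centred and with its long side along the plate's long side, and let go. Then step the fixture's push-to-turn knob two positions clockwise, one position per grasp: push it in, turn it to the next mark, let it spring fully out and take the hand off it, then take it afresh and do the same for the second; never force it round while it is out. Finish with the loaded housing still in place, the empty housings standing upright on the mat, and the other things on the bench left where they are.

Things in the scene. Friction and masses are not known exactly. Their poses are not given: they have to be found in the camera images.
- module_a_mid (a point): One of three identical closed aluminium housings, 110 mm long (x), 50 wide (y), 60 high (z), dark seam, an 8 mm look-only brass stub on each end. Point: its centre, half-way up. Starts standing on the mat, long side within 0.3 rad of the robot's x. Two are empty (0.2 to 0.28 kg), one is fitted (0.55 to 0.7 kg); only the weight shows which.
- module_b_mid (a point): One of three identical closed aluminium housings, 110 mm long (x), 50 wide (y), 60 high (z), dark seam, an 8 mm look-only brass stub on each end. Point: its centre, half-way up. Starts standing on the mat, long side within 0.3 rad of the robot's x. Two are empty (0.2 to 0.28 kg), one is fitted (0.55 to 0.7 kg); only the weight shows which.
- module_c_mid (a point): One of three identical closed aluminium housings, 110 mm long (x), 50 wide (y), 60 high (z), dark seam, an 8 mm look-only brass stub on each end. Point: its centre, half-way up. Starts standing on the mat, long side within 0.3 rad of the robot's x. Two are empty (0.2 to 0.28 kg), one is fitted (0.55 to 0.7 kg); only the weight shows which.
- console: The test fixture, fixed to the bench at a place that varies, turned up to 0.25 rad: a low grey box 170 mm (x) by 280 mm (y), top 40 mm above the mat; origin at the centre of its underside. On top at its -y end the metal test plate; at its +y end a round turret (100 mm across, top 72 mm above the mat) carrying the knob, its axis 147 mm from the plate's centre.
- plate (a point): Centre of the top face of the aluminium test plate, 44 mm above the mat: 70 mm along the fixture's x, 130 mm (long side) along its y, 4 mm proud of the console. Axes as the fixture's.
- dial_axis (a point): Point on the knob's axis at the turret's top, 72 mm above the mat; axes as the fixture's. Four raised steel marks on the turret's rim, 70 degrees (1.2217 rad) apart, show the positions: going clockwise from above they lie at -75, -145, 145 and 75 degrees from the fixture's x (positive towards its y).
- knob_grip (a point): Centre of the knob's black grip bar, on its axis; turns and sinks with the knob. Bar 64 mm long (x), 18 thick (y; grip across it), 36 high (z), on a 68 mm disc. The point is 18 mm above the disc and 18 below the bar's top, 109 mm above the mat when out. A thinner nose, 9 mm longer, at the +x end points to the position; at the start the +x end points at the -75 degree mark.
- selector (a joint): Knob angle (rad): 0 at the start, growing clockwise from above; positions at 0, 1.22, 2.44, 3.67. Out, it is locked with about 0.13 rad of play; pushed in over 6 mm it turns with light friction (0.03 N m). It springs out only within about 0.13 rad of a position; let go in between it stays in and can be turned on.
- plunger (a joint): How far the knob is pushed in (m): 0 out, 0.01 fully in at a hard stop. The spring takes about 5 N to start and 12 N fully in.
- screwdriver: Bystander, not to be disturbed: a 190 mm screwdriver lying behind the modules. Origin at its underside.
- spanner: Bystander, not to be disturbed: a 170 mm spanner lying beside the row of housings. Origin at its underside.
- pen_cup: Bystander, not to be disturbed: a black pen cup, 76 mm wide, 100 mm high (pens to 160 mm). Origin at its underside.
- mouse: Bystander, not to be disturbed: a black computer mouse, 105 x 60 x 33 mm. Origin at its underside.
- climate_meter: Bystander, not to be disturbed: a white upright room-climate meter, 30 x 100 x 90 mm. Origin at its underside.
- coax_adapter: Bystander, not to be disturbed: a stubby steel coaxial adapter lying down, 72 x 32 x 32 mm. Origin at its underside.
- mug: Bystander, not to be disturbed: a white mug, 80 mm wide, 90 mm high. Origin at its underside.
Things that resemble listed ones, but are neither listed nor needed, are in the scene too. What is shaped like the part that bears module_a_mid but green, orange or purple is not meant.

How it is judged:
By the outcome, as a careful person would: the job done as asked, in the order asked, and still so for the second after the job is handed in, with the robot touching nothing.
It also fails if it takes over 72 s, if anything falls off the work surface, if the arm or the gripper's body presses on something with over 40 N, if the wrist force passes 120 N, or if a joint passes its speed limit or range.

### The arm

A 7-joint arm with a two-finger parallel gripper is mounted at the origin on the work surface. World frame = base frame: x ahead of the robot, y to its left, z up, the work surface at z = 0. Lengths are in m, angles in rad, forces in N, time in s.
With the tool pointing down it reaches from about 0.4 to 0.85 m from the base axis. Payload 4.4 kg.
Tool frame: the origin (TCP) lies at the centre of the arm's flange, where the gripper is bolted on; the fingertips stand 199 mm ahead of it and the grasp point (between the pads) lies 180 mm ahead of it; z points along the fingers, y is the direction in which the jaws open and shut (so a half turn about z gives the same grasp; the last joint's range is limited). The gripper opens to 94 mm and grips with 3 to 60 N. Pads are 16 mm wide; open, the fingers measure 119 mm over their backs; the gripper's body (75 mm by 177 mm) begins 78 mm behind the grasp point.
Start: joints at [1.093, 0.628, 0.038, 1.517, -0.027, 0.996, -0.02], TCP at [0.26, -0.596, 0.405] pointing down, gripper open.
Joint ranges: [-3.06, 3.06], [-0.37, 2.12], [-1.25, 1.32], [0.18, 2.47], [-1.1, 4.24], [0.23, 1.98], [-2.94, 2.94]. Speed limits (rad/s): [2.57, 2.57, 3.14, 3.14, 3.14, 3.14, 3.14].

### API

Orientations are given as a 3x3 rotation matrix whose columns are the frame's x, y, z axes.
In Python, from bench import manip gives the robot as it stands.
- The arm moves only by the tool step_arm, never from a script. Its argument "moves" is one flat list of numbers, 4 for each row, row after row: the shift along the world's x, y, z each as a share of 1000 mm, from -1 to 1, then the turn about the world's z as a share of pi rad, from -1 to 1. A call has 1 to 20 rows; each row is the pose to reach, as a shift and turn from the pose commanded when the call began, turning the shorter way round; what a row does not reach only later rows make up. A row lasts 1/10 s, in which the tool goes at most 50 mm and 8.59 degrees, less where a joint would pass 70% of its speed; a pose out of reach is approached as far as the arm can. A call with a number of a shift or a turn outside -1 to 1 is refused whole. A call with a gripper value outside its range is refused whole. "hand" is the gripper command: -1 is shut, 1 is fully open, values between are in proportion, set as the call begins (left out, the last holds). The fingers move at their own pace and stop on an object; "force" is the grip in N (left out, the last holds). Time passes only in rows, so rows that repeat a pose let the fingers close. It gives the time, the measured TCP pose, the force and the opening at its end, in the units of the state.
- manip.get_obs(): the state, without advancing time (a new reading comes with each control period).
- manip.grab_frame(name): name is "scene" or "top" or "wrist"; returns a dict with "frame" (384x512x3 uint8, blue, green, red), "range_z" (384x512 float32, m along the optical axis (not along the pixel's ray), 0 where there is no reading), "fx", "fy", "cx", "cy" (pixels), "dist_coeffs" ([k1, k2, p1, p2, k3] as OpenCV has them; the pictures are not rectified), "world_to_cam" (4x4, takes a point from world to camera coordinates); the wrist camera has in their place "tool_from_camera" (4x4, takes a point from camera to tool coordinates, whose origin is the TCP and whose axes are the flange's). Camera axes: x right, y up, looking along -z (the intrinsics and any distortion apply to the point x, -y, -z); pixel columns grow to the right and rows downward; lengths in m; the calibration is good to about 2 mm. A picture is of the moment at which its call begins: read the wrist's pose just before it.
- manip.finish_job(): hands the job in, once; it reports no verdict.
The state is a dict: "time_s": time; "joints": joint angles; "joint_velocities": joint speeds; "effort": joint torques, N m; "tcp_pos": TCP position; "ee_rot": TCP orientation; "wrist_force": force on the tool from outside, world axes, zero at the start; "torque": the same for the moment, N m; "finger_gap": finger opening in m.
Only numpy, scipy, OpenCV 4.12 (cv2) and the standard library are available. Lean on these libraries where they do the work, as an engineer would, in place of code of your own. Each camera call takes 0.05 s, during which the arm holds its last target.

## Working session

There is one attempt and no reset: what is moved stays moved. The work goes in short steps, Python scripts to look and compute and a tool call to move; the robot and the scene stay as the last step left them, time stands still between calls to the robot, and variables do not carry over. Pictures are saved under pics/ and viewed, and the job is handed in when it is done.

Besides the shell and the picture viewer there is one more tool, called as name(argument=value, ...) on one line, values as JSON. step_arm: Moves the arm, as the interface text tells. Shift numbers are shares of 1000 mm and turn numbers shares of pi rad, none past 1 either way. Its arguments: {"type":"object","properties":{"moves":{"type":"array","items":{"type":"number","minimum":-1,"maximum":1}},"hand":{"type":"number"},"force":{"type":"number"}},"required":["moves"]}

```bash
ls; mkdir -p pics
python3 - <<'E'
from bench import manip
import cv2,numpy as np
o=manip.get_obs()
for k in o: print(k,np.round(o[k],3).tolist())
for n in ["scene","top","wrist"]:
    f=manip.grab_frame(n); cv2.imwrite(f"pics/{n}0.png",f["frame"]); np.save(f"pics/{n}0.npy",f,allow_pickle=True)
    print(n,f["fx"],f["fy"],f["cx"],f["cy"],f["dist_coeffs"],np.round(f.get("world_to_cam",f.get("tool_from_camera")),3).tolist())
E
```

```text
pics
time_s 0.0
joints [1.093, 0.629, 0.038, 1.518, -0.027, 0.996, -0.02]
joint_velocities [-0.0, -0.0, 0.0, -0.001, -0.001, 0.001, -0.0]
effort [0.0, -54.973, 1.144, -18.663, -0.052, 0.024, 0.0]
tcp_pos [0.26, -0.595, 0.404]
ee_rot [[0.916, 0.4, -0.001], [0.4, -0.916, 0.002], [-0.0, -0.002, -1.0]]
wrist_force [0.456, 0.01, 0.565]
torque [0.045, 0.028, -0.018]
finger_gap 0.094
scene 354.8669602475605 354.8669602475605 252.89369514785028 189.67016166416502 [0.00654504 0.         0.         0.         0.        ] [[-0.493, 0.87, -0.021, 0.215], [-0.529, -0.28, 0.801, 0.172], [0.691, 0.406, 0.598, -1.595], [0.0, 0.0, 0.0, 1.0]]
top 398.8498022771789 398.8498022771789 254.5146845089561 188.0624707034007 [-0.04275353  0.          0.          0.          0.        ] [[-0.029, -1.0, -0.01, 0.02], [0.993, -0.03, 0.115, -0.473], [-0.115, -0.007, 0.993, -1.414], [0.0, 0.0, 0.0, 1.0]]
wrist 266.2841421656353 266.2841421656353 255.53661394203246 191.6475017062464 [0.01378915 0.         0.         0.         0.        ] [[0.002, 0.969, 0.247, 0.071], [1.0, -0.002, -0.0, 0.0], [0.0, 0.247, -0.969, 0.02], [0.0, 0.0, 0.0, 1.0]]
```

View pics/scene0.png

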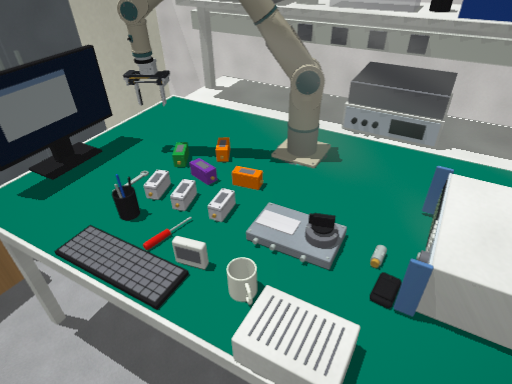

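View pics/top0.png

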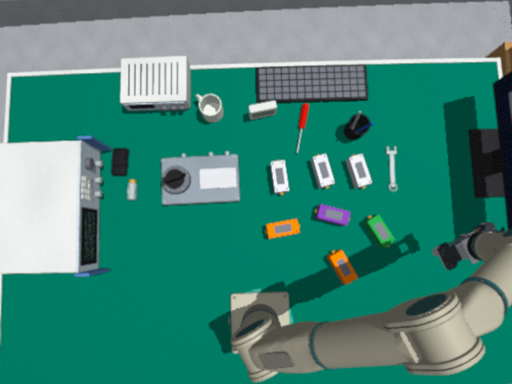

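View pics/wrist0.png

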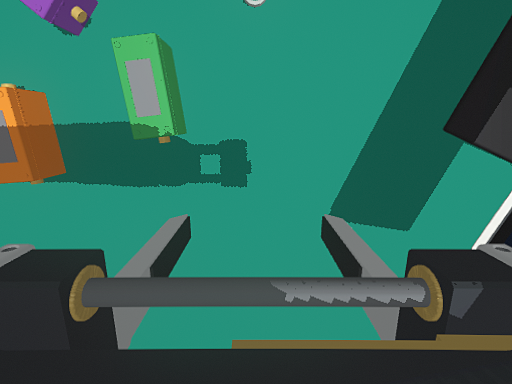

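Overview: three white housings in the top view at (279,177), (322,171) and (359,171). The fixture is at (200,180) with its turret to the left (+y). Next I'll measure them.

```bash
cat > h.py <<'E'
import numpy as np,cv2
def K(f): return np.array([[f["fx"],0,f["cx"]],[0,f["fy"],f["cy"]],[0,0,1.]])
def rays(f,px):
    px=np.asarray(px,float).reshape(-1,1,2)
    u=cv2.undistortPoints(px,K(f),np.array(f["dist_coeffs"])).reshape(-1,2)
    return np.c_[u[:,0],-u[:,1],-np.ones(len(u))]
def c2w(f,o=None):
    if "world_to_cam" in f: return np.linalg.inv(f["world_to_cam"])
    T=np.eye(4);T[:3,:3]=o["ee_rot"];T[:3,3]=o["tcp_pos"];return T@f["tool_from_camera"]
def onplane(f,px,z,o=None):
    M=c2w(f,o);d=rays(f,px)@M[:3,:3].T;c=M[:3,3]
    return c+d*((z-c[2])/d[:,2])[:,None]
def cloud(f,o=None):
    h,w=f["range_z"].shape;v,u=np.mgrid[:h,:w]
    r=rays(f,np.c_[u.ravel(),v.ravel()]);M=c2w(f,o)
    return ((r*f["range_z"].reshape(-1,1))@M[:3,:3].T+M[:3,3]).reshape(h,w,3)
def project(f,P,o=None):
    W=np.linalg.inv(c2w(f,o));p=np.atleast_2d(P)@W[:3,:3].T+W[:3,3]
    q=np.c_[p[:,0],-p[:,1],-p[:,2]]
    return cv2.projectPoints(q,np.zeros(3),np.zeros(3),K(f),np.array(f["dist_coeffs"]))[0].reshape(-1,2)
E
python3 - <<'E'
from h import *
f=np.load("pics/top0.npy",allow_pickle=True).item()
P=cloud(f);z=P[...,2]
print("mat z",np.median(z[190:215,100:150]), z[250,320],z[300,200])
hsv=cv2.cvtColor(f["frame"],cv2.COLOR_BGR2HSV)
cv2.imwrite("pics/topcrop.png",cv2.resize(f["frame"][130:220,150:410],None,fx=3,fy=3,interpolation=cv2.INTER_CUBIC))
m=((z>0.045)&(z<0.075)).astype(np.uint8)
n,l,s,c=cv2.connectedComponentsWithStats(m)
for i in range(1,n):
    if s[i,4]>60:
        q=P[l==i]; r=cv2.minAreaRect((q[:,:2]*1000).astype(np.float32)); print(s[i].tolist(),np.round(q.mean(0),3),np.percentile(q[:,2],[5,50,95]).round(4),np.round(r[0],1),np.round(r[1],1),round(r[2],1), hsv[l==i].mean(0).round())
E
```

```text
mat z -0.0002648727132527062 0.0018734391109669346 -0.00016742501486732841
[122, 60, 67, 51, 313] [0.796 0.322 0.06 ] [0.0469 0.0596 0.0731] [812.4 319.4] [143.6 287.7] 34.6 [99. 28. 97.]
[249, 109, 28, 8, 66] [ 0.742 -0.03   0.06 ] [0.0476 0.0599 0.0727] [743.6 -31.5] [11.  99.1] 6.8 [69. 24. 82.]
[92, 145, 17, 128, 537] [0.444 0.569 0.061] [0.0482 0.0617 0.0734] [416.2 558.8] [453.7  48.6] 0.0 [ 97.  50. 107.]
[495, 148, 7, 24, 107] [ 0.545 -0.875  0.058] [0.0459 0.0588 0.0697] [ 545.1 -874.4] [81.4 14. ] 6.0 [94. 50. 18.]
[312, 154, 23, 34, 451] [ 0.525 -0.239  0.059] [0.053  0.0587 0.0637] [ 526.1 -240. ] [110.6  51.4] 13.7 [109.  12. 212.]
[349, 154, 23, 34, 460] [ 0.521 -0.37   0.058] [0.0525 0.0587 0.0636] [ 522.6 -371.5] [110.6  52.9] 14.8 [108.  12. 213.]
[271, 161, 18, 32, 443] [ 0.508 -0.083  0.059] [0.0533 0.0586 0.0642] [509.1 -83.6] [110.5  50.3] 5.8 [110.  12. 211.]
[161, 165, 30, 30, 312] [0.503 0.277 0.069] [0.0528 0.0706 0.0743] [509.5 285. ] [104.   99.7] 21.6 [109.  26. 123.]
[317, 205, 34, 20, 443] [ 0.368 -0.267  0.059] [0.0534 0.0589 0.0642] [ 367.3 -268.1] [111.   50.4] 74.3 [131. 112. 178.]
[367, 214, 29, 34, 472] [ 0.306 -0.431  0.059] [0.0525 0.059  0.0646] [ 307.2 -431.7] [109.5  52.2] 30.0 [ 77. 143. 157.]
[266, 219, 34, 20, 452] [ 0.324 -0.088  0.059] [0.0547 0.0591 0.0638] [323.8 -87.9] [ 50.1 110. ] 8.9 [ 39. 173. 216.]
[329, 249, 29, 36, 486] [ 0.187 -0.293  0.059] [0.0528 0.0593 0.0642] [ 186.3 -294.4] [111.6  50.8] 28.6 [ 35. 176. 160.]
```

View pics/topcrop.png

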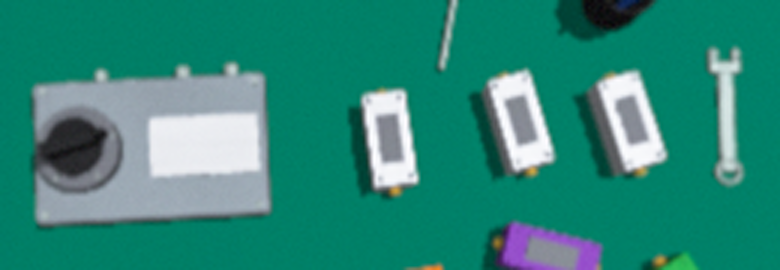

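Run:
```python
from h import *
f=np.load("pics/top0.npy",allow_pickle=True).item()
P=cloud(f);z=P[...,2]
hsv=cv2.cvtColor(f["frame"],cv2.COLOR_BGR2HSV)
m=((z>0.02)&(z<0.05)).astype(np.uint8); m[:, :150]=0;m[:,250:]=0;m[:150]=0;m[210:]=0
q=P[m>0]; r=cv2.minAreaRect((q[:,:2]*1000).astype(np.float32));print("console",r,np.median(q[:,2]))
w=(m>0)&(hsv[...,2]>200)
n,l,s,c=cv2.connectedComponentsWithStats(w.astype(np.uint8))
for i in range(1,n):
    if s[i,4]>100:
        ct=cv2.findContours((l==i).astype(np.uint8),0,1)[0][0]
        g=onplane(f,ct.reshape(-1,2),0.044); r=cv2.minAreaRect((g[:,:2]*1000).astype(np.float32));print("plate",r,np.median(P[l==i][:,2]))
# others
for n_,(u,v) in dict(green=(380,230),mug=(210,108)).items(): print(n_,P[v,u])
# knob: dark on z>.085
k=((z>0.085)&(z<0.135)).astype(np.uint8);k[:, :150]=0;k[:,210:]=0;k[:150]=0;k[210:]=0
q=P[k>0];r=cv2.minAreaRect((q[:,:2]*1000).astype(np.float32));print("knob",r,len(q),np.percentile(q[:,2],[5,50,95]))
k=((z>0.112)&(z<0.135)).astype(np.uint8);k[:, :150]=0;k[:,210:]=0;k[:150]=0;k[210:]=0
q=P[k>0];r=cv2.minAreaRect((q[:,:2]*1000).astype(np.float32));print("bar",r,len(q))
```

```text
console ((516.1961059570312, 203.65933227539062), (183.9956817626953, 281.62445068359375), 1.276002287864685) 0.03954215219240953
plate ((513.12158203125, 137.97946166992188), (73.1761245727539, 132.53277587890625), 1.2973231077194214) 0.04252965220467031
green [ 0.30843978 -0.42922509  0.0563928 ]
mug [0.78478486 0.16550899 0.0042776 ]
knob ((507.4050598144531, 284.96044921875), (66.456298828125, 64.80858612060547), 64.31863403320312) 306 [0.08661124 0.09539773 0.12873008]
bar ((508.44439697265625, 280.3131103515625), (18.64270782470703, 77.393798828125), 14.885727882385254) 123
```

step_arm(moves=[0.262,0.224,-0.04,-0.049,0.262,0.224,-0.04,-0.049,0.262,0.224,-0.04,-0.049,0.262,0.224,-0.04,-0.049,0.262,0.224,-0.04,-0.049,0.262,0.224,-0.04,-0.049,0.262,0.224,-0.04,-0.049,0.262,0.224,-0.04,-0.049,0.262,0.224,-0.04,-0.049,0.262,0.224,-0.04,-0.049], hand=1, force=30)

```text
time_s: 1.15
tcp_pos: [0.521, -0.373, 0.3646]
ee_rot: [[0.967, 0.253, -0.001], [0.253, -0.967, -0.001], [-0.002, 0.001, -1.0]]
wrist_force: [-0.4, -0.5, -0.7]
finger_gap: 0.094
```

```bash
cat > look.py <<'E'
import sys
from h import *
from bench import manip
def look(tag,zr=(0.05,0.07),view=True):
    o=manip.get_obs();f=manip.grab_frame("wrist")
    cv2.imwrite(f"pics/{tag}.png",f["frame"])
    np.save(f"pics/{tag}.npy",dict(f=f,o=o),allow_pickle=True)
    P=cloud(f,o);z=P[...,2]
    print("tcp",o["tcp_pos"].round(4) if hasattr(o["tcp_pos"],'round') else o["tcp_pos"],"yaw",np.degrees(np.arctan2(o["ee_rot"][1][0],o["ee_rot"][0][0])).round(2),"F",np.round(o["wrist_force"],2),"t",o["time_s"])
    hsv=cv2.cvtColor(f["frame"],cv2.COLOR_BGR2HSV)
    m=((z>zr[0])&(z<zr[1])).astype(np.uint8)
    n,l,s,c=cv2.connectedComponentsWithStats(m)
    for i in range(1,n):
        if s[i,4]>300:
            q=P[l==i]; r=cv2.minAreaRect((q[:,:2]*1000).astype(np.float32)); print(s[i].tolist(),"z",np.percentile(q[:,2],[5,50,95]).round(4),np.round(r[0],1),np.round(r[1],1),round(r[2],1), hsv[l==i].mean(0).round())
    return f,o,P
if __name__=="__main__":
    look(sys.argv[1],tuple(map(float,sys.argv[2:4])) if len(sys.argv)>3 else (0.05,0.07))
E
python3 look.py w1
```

```text
tcp [ 0.521  -0.373   0.3646] yaw 14.66 F [-0.38 -0.51 -0.69] t 1.15
[0, 74, 19, 108, 1556] z [0.0509 0.0582 0.0606] [ 515.8 -108.3] [110.4  13. ] 1.9 [ 96.   3. 178.]
[108, 96, 59, 104, 5195] z [0.0575 0.0598 0.0611] [ 531.2 -241. ] [109.1  51.1] 13.8 [101.   6. 156.]
[232, 133, 48, 98, 4428] z [0.0585 0.0598 0.0611] [ 527.6 -371.9] [109.2  50.1] 15.0 [101.   8. 164.]
[104, 245, 30, 33, 590] z [0.0523 0.0594 0.0606] [ 393.8 -230.7] [29.2 39. ] 60.8 [138. 140. 154.]
[230, 310, 46, 30, 1042] z [0.0522 0.0596 0.061 ] [ 339.  -416.9] [45.3 50.1] 30.2 [ 71. 145. 149.]
```

View pics/w1.png

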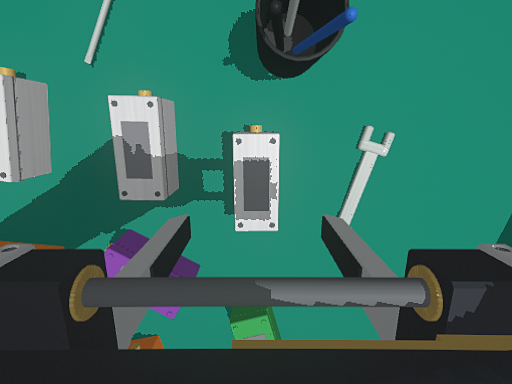

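The wrist view shows housing C centred at (256,182), between the fingers; its position is within about 5 mm of the top-camera fix. Descending to grip it.

step_arm(moves=[0.004,0,-0.04,0,0.004,0,-0.08,0,0.004,0,-0.12,0,0.004,0,-0.145,0,0.004,0,-0.153,0,0.004,0,-0.153,0])

```text
time_s: 1.8
tcp_pos: [0.525, -0.3728, 0.211]
ee_rot: [[0.967, 0.253, -0.002], [0.253, -0.967, 0.0], [-0.002, -0.001, -1.0]]
wrist_force: [-0.3, 0.9, 0.4]
finger_gap: 0.0941
```

step_arm(moves=[0,0,0,0,0,0,0,0,0,0,0,0,0,0,0,0,0,0,0,0,0,0,0,0,0,0,0,0], hand=-1, force=30)

```text
time_s: 2.5
tcp_pos: [0.5263, -0.3717, 0.2119]
ee_rot: [[0.967, 0.255, 0.0], [0.255, -0.967, -0.0], [0.0, 0.0, -1.0]]
wrist_force: [-0.3, -0.9, 2.2]
finger_gap: 0.0498
```

step_arm(moves=[0,0,0.01,0,0,0,0.025,0,0,0,0.035,0,0,0,0.035,0,0,0,0.035,0,0,0,0.035,0,0,0,0.035,0,0,0,0.035,0])

```text
time_s: 3.3
tcp_pos: [0.526, -0.3716, 0.2462]
ee_rot: [[0.967, 0.255, -0.001], [0.255, -0.967, 0.001], [-0.001, -0.001, -1.0]]
wrist_force: [-1.1, -1.0, -2.8]
finger_gap: 0.0503
```

```bash
python3 look.py w2 0.085 0.105; python3 -c "
from bench import manip;import numpy as np
for i in range(3): o=manip.get_obs(); print(np.round(o['wrist_force'],2),np.round(o['effort'],2))"
```

```text
tcp [ 0.526  -0.3716  0.2462] yaw 14.78 F [-1.13 -0.99 -2.79] t 3.3
[284, 0, 107, 24, 1667] z [0.0861 0.096  0.1004] [ 652.  -376.5] [ 9.5 48. ] 14.2 [91. 26. 35.]
[182, 154, 148, 123, 12528] z [0.0925 0.0941 0.0959] [ 547.6 -366.1] [67.8 74.1] 14.4 [ 99.   6. 152.]
[213, 306, 86, 34, 2859] z [0.0931 0.094  0.095 ] [ 485.7 -382.4] [25.  49.8] 14.7 [106.   3. 203.]
[ 0.18 -0.24 -1.65] [-0.000e+00 -6.026e+01  1.960e+00 -1.447e+01 -4.000e-02 -3.000e-02
  0.000e+00]
[ 0.18 -0.24 -1.65] [-0.000e+00 -6.026e+01  1.960e+00 -1.447e+01 -4.000e-02 -3.000e-02
  0.000e+00]
[ 0.18 -0.24 -1.65] [-0.000e+00 -6.026e+01  1.960e+00 -1.447e+01 -4.000e-02 -3.000e-02
  0.000e+00]
```

C weighs about 2 N, so it is empty. Setting it back down.

step_arm(moves=[0,0,-0.015,0,0,0,-0.026,0,0,0,-0.031,0,0,0,-0.035,0,0,0,-0.035,0,0,0,-0.035,0])

```text
time_s: 3.95
tcp_pos: [0.5258, -0.3714, 0.2119]
ee_rot: [[0.967, 0.255, -0.001], [0.255, -0.967, 0.001], [-0.001, -0.001, -1.0]]
wrist_force: [-2.7, 2.2, 4.2]
finger_gap: 0.0496
```

step_arm(moves=[0,0,0,0,0,0,0,0,0,0,0,0,0,0,0,0,0,0,0,0,0,0,0.03,0,0,0,0.07,0,0,0,0.105,0,0,0.05,0.105,0,0.001,0.095,0.105,-0.003,0.002,0.125,0.105,-0.006,0.002,0.131,0.105,-0.006,0.002,0.131,0.105,-0.006,0.002,0.131,0.105,-0.006], hand=1)

```text
time_s: 5.35
tcp_pos: [0.5281, -0.2424, 0.3168]
ee_rot: [[0.972, 0.235, 0.0], [0.235, -0.972, -0.002], [-0.0, 0.002, -1.0]]
wrist_force: [0.3, -0.2, 0.4]
finger_gap: 0.0935
```

```bash
python3 look.py w3
```

```text
tcp [ 0.5281 -0.2424  0.3168] yaw 13.6 F [ 0.26 -0.19  0.36] t 5.35
[400, 11, 48, 96, 1126] z [0.0512 0.0605 0.0691] [ 672.3 -347.2] [70.2 26.5] 31.0 [90. 25. 24.]
[476, 13, 33, 40, 810] z [0.0515 0.0608 0.069 ] [ 707.7 -391.6] [27.   5.8] 45.8 [91. 15. 23.]
[452, 70, 44, 26, 428] z [0.0513 0.0613 0.069 ] [ 673.1 -392.2] [19.5 19.3] 35.6 [87. 88. 53.]
[49, 111, 67, 125, 7211] z [0.0554 0.0598 0.0611] [514.2 -84.4] [110.   51.8] 6.8 [ 99.   7. 146.]
[226, 138, 57, 115, 6130] z [0.0586 0.0598 0.061 ] [ 531.6 -240.7] [109.3  50.1] 13.7 [102.   7. 168.]
[356, 176, 63, 102, 4596] z [0.0568 0.0598 0.061 ] [ 531.5 -369.8] [100.9  51.3] 14.9 [106.   5. 190.]
[190, 306, 104, 43, 2395] z [0.0526 0.0596 0.0609] [ 373.4 -265.4] [101.9  51.5] 73.7 [132. 116. 154.]
```

View pics/w3.png

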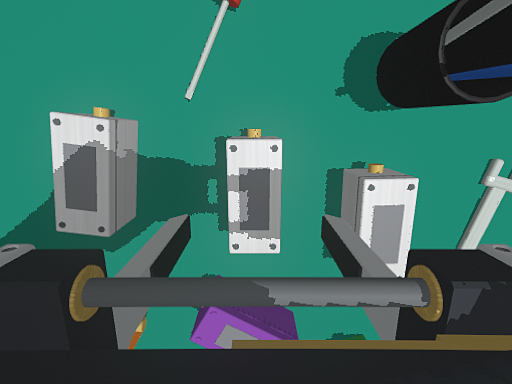

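C is back upright at (385,225), and B is at (254,195). Descending on B.

step_arm(moves=[0.002,0,-0.04,0,0.002,0,-0.08,0,0.002,0,-0.1,0,0.002,0,-0.105,0,0.002,0,-0.105,0])

```text
time_s: 5.9
tcp_pos: [0.5298, -0.242, 0.2111]
ee_rot: [[0.972, 0.235, -0.001], [0.235, -0.972, -0.0], [-0.001, 0.0, -1.0]]
wrist_force: [0.4, 0.0, 1.2]
finger_gap: 0.094
```

step_arm(moves=[0,0,0,0,0,0,0,0,0,0,0,0,0,0,0,0,0,0,0,0,0,0,0,0,0,0,0,0], hand=-1)

```text
time_s: 6.6
tcp_pos: [0.5303, -0.2407, 0.2119]
ee_rot: [[0.972, 0.237, 0.0], [0.237, -0.972, -0.0], [0.0, 0.0, -1.0]]
wrist_force: [0.1, 0.9, 2.9]
finger_gap: 0.0498
```

step_arm(moves=[0,0,0.01,0,0,0,0.025,0,0,0,0.035,0,0,0,0.035,0,0,0,0.035,0,0,0,0.035,0,0,0,0.035,0])

```text
time_s: 7.3
tcp_pos: [0.53, -0.2405, 0.2462]
ee_rot: [[0.972, 0.237, -0.001], [0.237, -0.972, 0.0], [-0.001, -0.001, -1.0]]
wrist_force: [-1.3, -0.4, -2.3]
finger_gap: 0.0497
```

```bash
python3 look.py w4 0.085 0.105; python3 -c "
from bench import manip;import numpy as np
for i in range(1): o=manip.get_obs(); print(np.round(o['wrist_force'],2),np.round(o['effort'],2))"
```

```text
tcp [ 0.53   -0.2405  0.2462] yaw 13.69 F [-1.27 -0.39 -2.26] t 7.3
[182, 154, 148, 123, 12527] z [0.0926 0.0942 0.0959] [ 551.5 -235.5] [67.5 74.3] 13.8 [ 99.   6. 151.]
[213, 306, 86, 34, 2854] z [0.0931 0.0941 0.0951] [ 489.3 -250.6] [25.5 50. ] 14.1 [104.   3. 201.]
[ 0.17  0.46 -1.56] [-1.000e-02 -5.515e+01  1.980e+00 -1.226e+01 -3.000e-02 -4.000e-02
  0.000e+00]
```

B also weighs about 2 N (empty). Putting it back and moving to A.

step_arm(moves=[0,0,-0.015,0,0,0,-0.026,0,0,0,-0.031,0,0,0,-0.035,0,0,0,-0.035,0,0,0,-0.035,0])

```text
time_s: 7.95
tcp_pos: [0.5297, -0.2405, 0.2118]
ee_rot: [[0.972, 0.237, -0.001], [0.237, -0.972, 0.001], [-0.001, -0.001, -1.0]]
wrist_force: [-2.4, 1.8, 4.6]
finger_gap: 0.0497
```

step_arm(moves=[0,0,0,0,0,0,0,0,0,0,0,0,0,0,0,0,0,0,0,0,0,0,0.03,0,0,0,0.07,0,0,0,0.105,0,-0.005,0.05,0.105,-0.01,-0.012,0.095,0.105,-0.03,-0.018,0.14,0.105,-0.042,-0.018,0.157,0.105,-0.042,-0.018,0.157,0.105,-0.042,-0.018,0.157,0.105,-0.042,-0.018,0.157,0.105,-0.042], hand=1)

```text
time_s: 9.45
tcp_pos: [0.5123, -0.0855, 0.3167]
ee_rot: [[0.995, 0.104, 0.0], [0.104, -0.995, -0.001], [0.0, 0.001, -1.0]]
wrist_force: [-0.3, -0.8, 0.3]
finger_gap: 0.0938
```

```bash
python3 look.py w5
```

```text
tcp [ 0.5123 -0.0855  0.3167] yaw 5.99 F [-0.31 -0.83  0.26] t 9.45
[391, 138, 63, 119, 6497] z [0.055  0.0597 0.061 ] [ 530.8 -240. ] [109.3  50.9] 14.0 [104.   5. 187.]
[226, 140, 56, 115, 6136] z [0.0585 0.0598 0.0611] [514.1 -84.2] [110.   50.1] 6.2 [103.   7. 165.]
[354, 317, 27, 23, 332] z [0.051  0.0588 0.0605] [ 382.  -217.2] [23.6 25.4] 25.3 [138. 146. 135.]
[189, 336, 101, 13, 538] z [0.0503 0.0545 0.0599] [351.7 -85.5] [  5.4 109.1] 9.0 [ 14. 200. 153.]
```

View pics/w5.png

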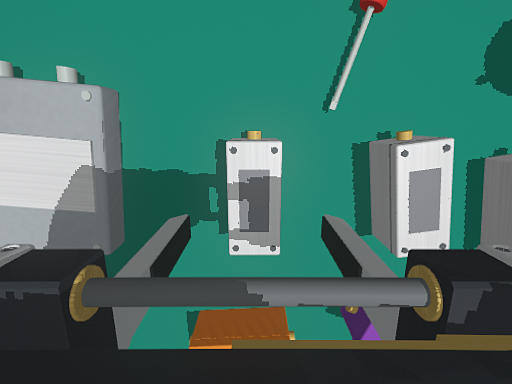

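A is at (254,197), and B is back standing upright. Descending on A.

step_arm(moves=[0,0,-0.04,0,0,0,-0.08,0,0,0,-0.1,0,0,0,-0.105,0,0,0,-0.105,0])

```text
time_s: 10.0
tcp_pos: [0.5121, -0.0848, 0.2112]
ee_rot: [[0.994, 0.105, -0.001], [0.105, -0.994, -0.0], [-0.001, 0.0, -1.0]]
wrist_force: [0.3, 0.1, -0.1]
finger_gap: 0.0942
```

step_arm(moves=[0,0,0,0,0,0,0,0,0,0,0,0,0,0,0,0,0,0,0,0,0,0,0,0,0,0,0,0], hand=-1, force=40)

```text
time_s: 10.7
tcp_pos: [0.5123, -0.0838, 0.2119]
ee_rot: [[0.994, 0.107, 0.0], [0.107, -0.994, -0.0], [0.0, 0.0, -1.0]]
wrist_force: [-0.7, -0.0, 2.8]
finger_gap: 0.0498
```

step_arm(moves=[0,0,0.01,0,0,0,0.025,0,0,0,0.035,0,0,0,0.035,0,0,0,0.035,0,0,0,0.035,0,0,0,0.035,0])

```text
time_s: 11.4
tcp_pos: [0.5119, -0.0836, 0.2461]
ee_rot: [[0.994, 0.107, -0.001], [0.107, -0.994, 0.0], [-0.001, -0.0, -1.0]]
wrist_force: [-0.3, -0.8, -5.9]
finger_gap: 0.0494
```

```bash
python3 look.py w6 0.085 0.105; python3 -c "
from bench import manip;import numpy as np
for i in range(1): o=manip.get_obs(); print(np.round(o['wrist_force'],2),np.round(o['effort'],2))"
```

```text
tcp [ 0.5119 -0.0836  0.2461] yaw 6.13 F [-0.33 -0.76 -5.87] t 11.4
[182, 152, 148, 125, 12640] z [0.0925 0.094  0.0958] [534.  -81.4] [68.5 74.2] 6.4 [100.   6. 153.]
[213, 306, 86, 33, 2777] z [0.093 0.094 0.095] [470.5 -88.4] [23.9 49.8] 6.2 [105.   3. 190.]
[ 0.1   0.63 -6.02] [-2.000e-02 -5.190e+01  2.450e+00 -1.048e+01 -1.000e-02 -6.000e-02
  0.000e+00]
```

View pics/w6.png

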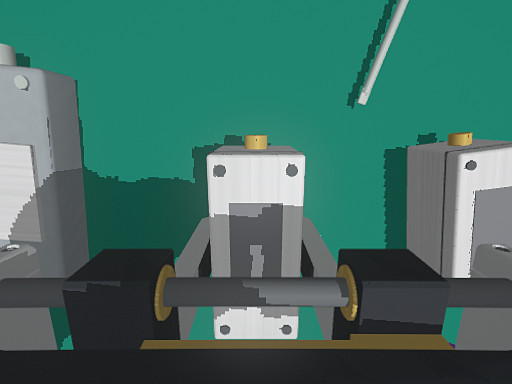

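A weighs about 6 N, so it is the fitted one. Next I'll find where it sits in the tool frame and check the wrist joint margin.

Run:
```python
from h import *
from bench import manip
print(np.round(manip.get_obs()["joints"],3))
d=np.load("pics/w6.npy",allow_pickle=True).item();f,o=d["f"],d["o"]
P=cloud(f,o);z=P[...,2]
m=(abs(z-0.0942)<0.004)
T=np.eye(4);T[:3,:3]=o["ee_rot"];T[:3,3]=o["tcp_pos"]
q=(P[m]-T[:3,3])@T[:3,:3]
q=q[(abs(q[:,1])<0.04)]
print("toolx range",np.percentile(q[:,0],[0,.5,99.5,100]).round(4),"tooly",np.percentile(q[:,1],[0,.5,99.5,100]).round(4))
# plate in w5
d=np.load("pics/w5.npy",allow_pickle=True).item();f,o=d["f"],d["o"];P=cloud(f,o);z=P[...,2]
hsv=cv2.cvtColor(f["frame"],cv2.COLOR_BGR2HSV)
print(f["frame"][120:220:10,40],z[120:220:10,40].round(4))
```

```text
[ 0.03   0.692  0.118  2.015 -0.175  0.445 -1.185]
toolx range [-0.0534 -0.0518  0.0563  0.0565] tooly [-0.0369 -0.0302  0.031   0.0372]
[[174 171 163]
 [174 170 163]
 [215 214 213]
 [219 218 218]
 [216 215 215]
 [215 213 213]
 [216 215 215]
 [217 216 216]
 [218 217 217]
 [172 169 162]] [0.0395 0.0386 0.0433 0.0437 0.0425 0.0441 0.0433 0.044  0.0433 0.0403]
```

step_arm(moves=[0,0,0.04,0,0,0,0.08,0.03,0,0.02,0.113,0.075,0,0.05,0.113,0.12,0,0.08,0.113,0.165,0.002,0.11,0.113,0.21,0.002,0.11,0.113,0.255,0.002,0.11,0.113,0.3,0.002,0.11,0.113,0.345,0.002,0.11,0.113,0.39,0.002,0.11,0.113,0.43,0.002,0.11,0.113,0.46,0.002,0.11,0.113,0.473,0.002,0.11,0.113,0.473,0.002,0.11,0.113,0.473,0.002,0.11,0.113,0.473])

```text
time_s: 13.05
tcp_pos: [0.5141, 0.0263, 0.3595]
ee_rot: [[-0.021, 1.0, -0.0], [1.0, 0.021, -0.0], [-0.0, -0.0, -1.0]]
wrist_force: [-0.2, -0.1, -6.6]
finger_gap: 0.0496
```

```bash
python3 look.py w7 0.195 0.22
python3 - <<'E'
from h import *
d=np.load("pics/w7.npy",allow_pickle=True).item();f,o=d["f"],d["o"];P=cloud(f,o);z=P[...,2]
hsv=cv2.cvtColor(f["frame"],cv2.COLOR_BGR2HSV)
w=((z>0.035)&(z<0.05)&(hsv[...,1]<8)&(hsv[...,2]>195)).astype(np.uint8)
m=((z>0.0425)&(z<0.046)).astype(np.uint8)
print(w.sum(),m.sum())
cv2.imwrite("pics/w7m.png",w*255)
T=np.array(o["ee_rot"]);t=np.array(o["tcp_pos"])
for mm in (w,):
    mm=cv2.morphologyEx(mm,cv2.MORPH_OPEN,np.ones((3,3)))
    n,l,s,c=cv2.connectedComponentsWithStats(mm)
    for i in range(1,n):
        if s[i,4]>300:
            ct=max(cv2.findContours((l==i).astype(np.uint8),0,1)[0],key=len)
            g=onplane(f,ct.reshape(-1,2),0.044,o); r=cv2.minAreaRect((g[:,:2]*1000).astype(np.float32));print(s[i],r,np.median(P[l==i][:,2]))
m=(z>0.19)&(z<0.22); q=(P[m]-t)@T; q=q[abs(q[:,1])<0.027]; print(np.percentile(q[:,0],[0,.5,99.5,100]).round(4))
E
```

```text
tcp [0.5141 0.0263 0.3595] yaw 91.22 F [-0.18 -0.12 -6.6 ] t 13.05
[181, 151, 151, 126, 12973] z [0.2054 0.2074 0.2098] [513.2  49.1] [74.1 68.8] 1.6 [ 94.   7. 129.]
[213, 306, 86, 33, 2777] z [0.2064 0.2073 0.2083] [514.6 -14.9] [50.2 23.8] 0.7 [107.   3. 219.]
2568 8705
[ 256   13   40   83 2382] ((530.3204345703125, 164.37173461914062), (38.69160842895508, 75.00674438476562), 1.4002327919006348) 0.043731562395150525
[-0.0533 -0.0516  0.057   0.0571]
```

View pics/w7.png

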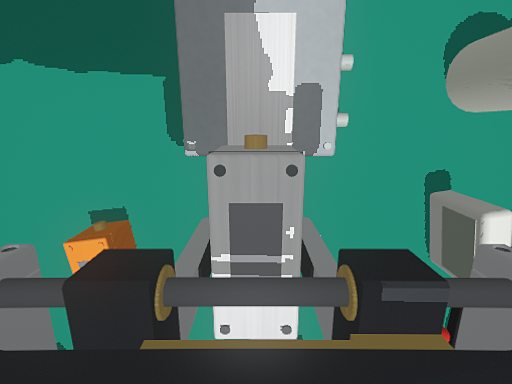

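Run:
```python
from h import *
d=np.load("pics/w7.npy",allow_pickle=True).item();f,o=d["f"],d["o"]
g=cv2.GaussianBlur(cv2.cvtColor(f["frame"],cv2.COLOR_BGR2GRAY),(3,3),0).astype(float)
def edge(v,a,b): # strongest gradient index
    s=np.diff(v[a:b]); i=np.argmax(abs(s)); return a+i+0.5
L=[];R=[];Fa=[];N=[]
for r in range(20,80,4):
    L.append((edge(g[r],216,234),r)); R.append((edge(g[r],288,302),r))
for c in range(230,292,4): Fa.append((c,edge(g[:,c],6,22)))
for nm,pts in (("L",L),("R",R),("F",Fa)):
    w=onplane(f,pts,0.044,o)*1000
    print(nm,w[::3,:2].round(1).tolist(),np.median(w,0).round(1))
    ax=1 if nm!="F" else 0
    k=np.polyfit(w[:,ax],w[:,1-ax],1);print(k, "deg",np.degrees(np.arctan(k[0])))
cv2.imwrite("pics/w7z.png",cv2.resize(f["frame"][0:170,170:350],None,fx=4,fy=3.5,interpolation=cv2.INTER_NEAREST))
```

```text
L [[478.4, 194.7], [479.3, 184.3], [479.3, 173.6], [479.2, 162.8], [480.1, 151.7]] [479.3 170.   44. ]
[-2.45990213e-02  4.83675827e+02] deg -1.4091359202264333
R [[548.8, 196.3], [548.5, 185.8], [549.1, 175.2], [549.8, 164.4], [549.5, 153.2]] [549.3 171.6  44. ]
[-2.16643277e-02  5.53011869e+02] deg -1.241080403323787
F [[484.8, 201.2], [496.5, 201.5], [508.1, 201.8], [519.8, 202.0], [531.4, 202.3], [543.1, 202.5]] [513.9 201.9  44. ]
[2.26387951e-02 1.90258126e+02] deg 1.2968858841616975
```

View pics/w7z.png

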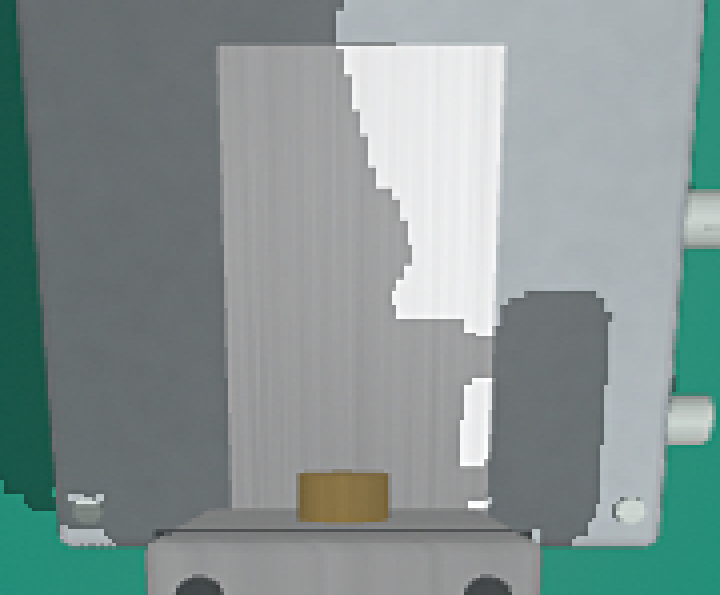

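The plate measures 70.0 mm wide, turned 1.3°, centred at (0.515, 0.137) by the wrist camera. Placing A there, with a slow final descent.

step_arm(moves=[0.001,0.04,0,0,0.001,0.08,-0.01,0,0.001,0.105,-0.035,0,0.001,0.109,-0.065,0,0.001,0.109,-0.085,0,0.001,0.109,-0.092,0,0.001,0.109,-0.096,0,0.001,0.109,-0.099,0,0.001,0.109,-0.101,0,0.001,0.109,-0.102,0,0.001,0.109,-0.102,0,0.001,0.109,-0.102,0])

```text
time_s: 14.3
tcp_pos: [0.5154, 0.1353, 0.2581]
ee_rot: [[-0.022, 1.0, 0.001], [1.0, 0.022, 0.0], [0.0, 0.001, -1.0]]
wrist_force: [1.3, -0.1, -6.3]
finger_gap: 0.0495
```

step_arm(moves=[0,0,-0.001,0,0,0,-0.0015,0,0,0,-0.002,0,0,0,-0.002,0,0,0,-0.002,0])

```text
time_s: 14.8
tcp_pos: [0.5152, 0.1353, 0.2559]
ee_rot: [[-0.022, 1.0, 0.0], [1.0, 0.022, -0.0], [-0.0, 0.0, -1.0]]
wrist_force: [-0.8, -0.8, -1.8]
finger_gap: 0.0499
```

```bash
python3 look.py w8 0.095 0.115
python3 - <<'E'
from h import *
from bench import manip
f=manip.grab_frame("top");cv2.imwrite("pics/top8.png",f["frame"])
f=manip.grab_frame("scene");cv2.imwrite("pics/scene8.png",cv2.resize(f["frame"][180:300,200:380],None,fx=4,fy=4))
E
```

```text
tcp [0.5152 0.1353 0.2559] yaw 91.27 F [-0.82 -0.85 -1.78] t 14.8
[250, 0, 42, 48, 667] z [0.096  0.1055 0.1138] [516.4 250.7] [ 6.3 24. ] 44.9 [103.  13.  30.]
[182, 152, 148, 125, 12649] z [0.1023 0.1039 0.1057] [514.3 157.9] [74.1 69. ] 0.7 [ 93.   6. 131.]
[213, 306, 86, 33, 2775] z [0.1028 0.1037 0.1047] [515.7  94.2] [49.9 24. ] 1.6 [108.   3. 220.]
```

View pics/scene8.png

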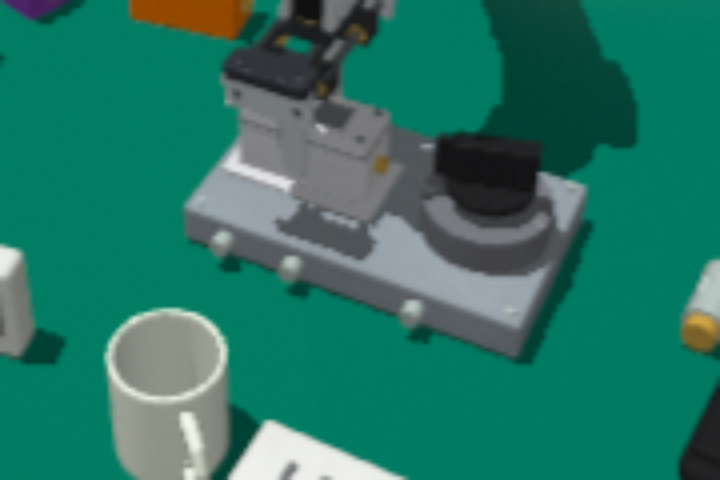

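The weight has gone onto the plate, so I'm releasing and lifting off to check.

step_arm(moves=[0,0,0,0,0,0,0,0,0,0,0,0,0,0,0,0,0,0,0,0,0,0,0.02,0,0,0,0.06,0,0,0,0.1,0,0,0.02,0.12,0,0,0.02,0.12,0,0,0.02,0.12,0,0,0.02,0.12,0], hand=1)

```text
time_s: 16.15
tcp_pos: [0.5147, 0.1543, 0.3742]
ee_rot: [[-0.022, 1.0, -0.003], [1.0, 0.022, -0.002], [-0.002, -0.003, -1.0]]
wrist_force: [0.6, 0.3, -0.4]
finger_gap: 0.0939
```

```bash
python3 look.py w9 0.095 0.115
python3 - <<'E'
from h import *
d=np.load("pics/w9.npy",allow_pickle=True).item();f,o=d["f"],d["o"];P=cloud(f,o);z=P[...,2]
m=((z>0.0425)&(z<0.046)).astype(np.uint8)
print(m.sum())
E
```

```text
tcp [0.5147 0.1543 0.3742] yaw 91.24 F [ 0.56  0.27 -0.44] t 16.15
[230, 159, 53, 106, 5292] z [0.1024 0.1038 0.105 ] [514.7 137.3] [ 50.1 110. ] 1.3 [103.   5. 194.]
1575
```

View pics/w9.png

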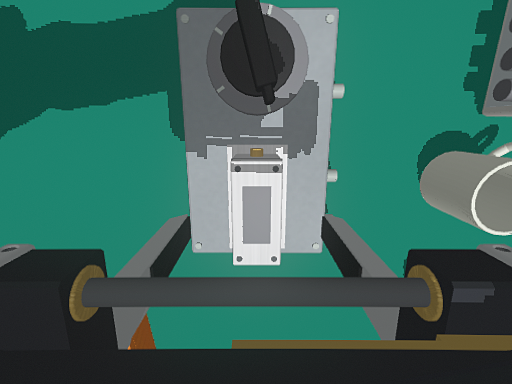

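A sits centred on the plate: housing (514.7,137.3), plate (515.1,136.9), both at 1.3°. Next, hover over the knob and measure the bar.

step_arm(moves=[-0.001,0.045,0,0.04,-0.002,0.09,0,0.08,-0.003,0.125,0,0.083,-0.003,0.129,0,0.083,-0.003,0.129,0,0.083,-0.003,0.129,0,0.083,-0.003,0.129,0,0.083])

```text
time_s: 16.9
tcp_pos: [0.5127, 0.2823, 0.3752]
ee_rot: [[-0.276, 0.961, -0.001], [0.961, 0.276, -0.002], [-0.002, -0.001, -1.0]]
wrist_force: [0.1, -0.0, 0.1]
finger_gap: 0.0939
```

```bash
python3 look.py w10 0.118 0.135
```

```text
tcp [0.5127 0.2823 0.3752] yaw 106.05 F [ 0.12 -0.    0.11] t 16.9
[246, 164, 21, 83, 1499] z [0.1251 0.1265 0.1276] [513.3 280.4] [17.7 76.6] 16.6 [106.   9.  69.]
```

View pics/w10.png

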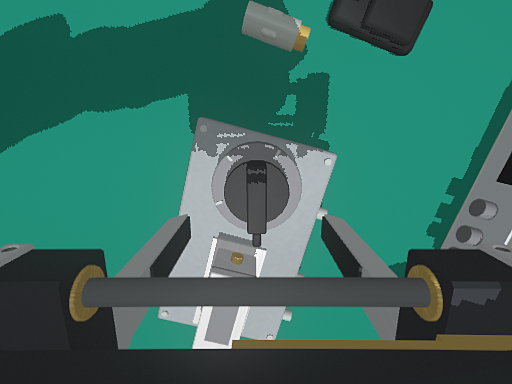

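The bar axis is at about (0.512, 0.2845) at 106.5°, which agrees with the plate plus 147 mm. Descending over the bar and gripping.

step_arm(moves=[0,0,-0.03,0,0,0,-0.055,0,0,0,-0.072,0,0,0,-0.08,0,0,0,-0.082,0,0,0,-0.082,0,0,0,-0.082,0])

```text
time_s: 17.65
tcp_pos: [0.5126, 0.2844, 0.2947]
ee_rot: [[-0.279, 0.96, 0.002], [0.96, 0.279, 0.001], [0.0, 0.002, -1.0]]
wrist_force: [-0.1, 0.3, -1.0]
finger_gap: 0.0945
```

step_arm(moves=[0,0,0,0,0,0,0,0,0,0,0,0,0,0,0,0,0,0,0,0,0,0,0,0,0,0,0,0,0,0,0,0,0,0,0,0,0,0,0,0], hand=-1, force=40)

```text
time_s: 18.65
tcp_pos: [0.5124, 0.2844, 0.2937]
ee_rot: [[-0.279, 0.96, 0.001], [0.96, 0.279, 0.0], [0.0, 0.001, -1.0]]
wrist_force: [5.7, 1.5, -2.8]
finger_gap: 0.0178
```

step_arm(moves=[0.0005,0,-0.002,0,0.0005,0,-0.004,0,0.0005,0,-0.006,0,0.0005,0,-0.008,0,0.0005,0,-0.009,0,0.0005,0,-0.009,0,0.0005,0,-0.009,0])

```text
time_s: 19.35
tcp_pos: [0.5125, 0.2845, 0.2856]
ee_rot: [[-0.279, 0.96, 0.0], [0.96, 0.279, 0.0], [-0.0, 0.0, -1.0]]
wrist_force: [-2.4, -1.4, 9.5]
finger_gap: 0.0179
```

```bash
python3 look.py w11 0.108 0.13;python3 - <<'E'
from h import *
from bench import manip
print(np.round(manip.get_obs()["joints"],3))
f=manip.grab_frame("scene");cv2.imwrite("pics/scene11.png",cv2.resize(f["frame"][180:300,200:380],None,fx=4,fy=4))
E
```

```text
tcp [0.5125 0.2845 0.2856] yaw 106.22 F [-2.43 -1.38  9.46] t 19.35
[218, 187, 76, 90, 3314] z [0.1131 0.1185 0.126 ] [509.3 290.7] [56.8 38.8] 83.9 [104.   8.  69.]
[-0.379  0.703 -0.278  1.802  0.288  0.677 -0.537]
```

View pics/scene11.png

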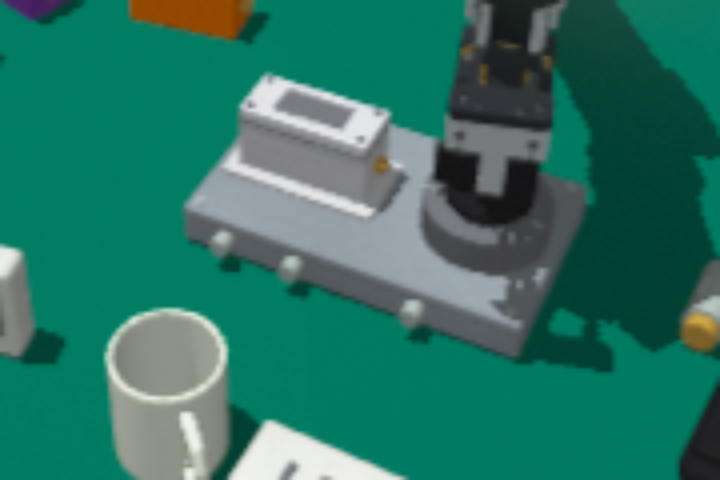

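View pics/w11.png

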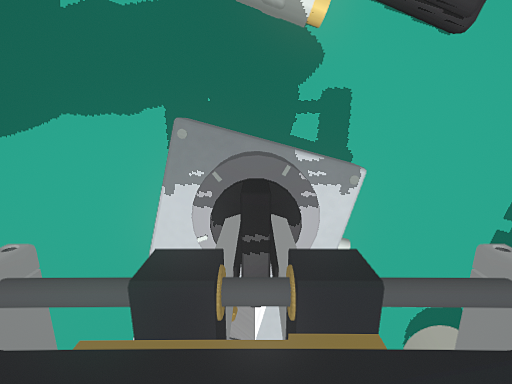

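The knob is down about 8 mm at about 10 N, and clear of the detent lock. Turning clockwise 70°.

step_arm(moves=[0,0,0,-0.01,0,0,0,-0.03,0,0,0,-0.06,0,0,0,-0.09,0,0,0,-0.12,0,0,0,-0.15,0,0,0,-0.18,0,0,0,-0.21,0,0,0,-0.24,0,0,0,-0.27,0,0,0,-0.3,0,0,0,-0.33,0,0,0,-0.36,0,0,0,-0.38,0,0,0,-0.388,0,0,0,-0.388,0,0,0,-0.388,0,0,0,-0.388])

```text
time_s: 21.25
tcp_pos: [0.5126, 0.2845, 0.2856]
ee_rot: [[0.805, 0.593, 0.0], [0.593, -0.805, 0.0], [0.0, -0.0, -1.0]]
wrist_force: [-2.1, -1.1, 9.4]
finger_gap: 0.0173
```

Run:
```python
from h import *
from bench import manip
o=manip.get_obs();print(np.round(o["joints"],3),o["wrist_force"],o["torque"],np.degrees(np.arctan2(o["ee_rot"][1][0],o["ee_rot"][0][0])))
```

```text
[-0.595  0.691  0.064  1.808 -0.068  0.644 -1.427] [-2.14996444 -1.14865246  9.42066915] [-0.20944163  0.56280879 -0.08311477] 36.3788947888926
```

step_arm(moves=[0,0,0.003,0,0,0,0.006,0,0,0,0.009,0,0,0,0.009,0,0,0,0.009,0,0,0,0.009,0])

```text
time_s: 21.85
tcp_pos: [0.5126, 0.2844, 0.2937]
ee_rot: [[0.805, 0.593, -0.0], [0.593, -0.805, 0.0], [-0.0, -0.0, -1.0]]
wrist_force: [-0.7, -0.1, 2.0]
finger_gap: 0.0177
```

step_arm(moves=[0,0,0,0,0,0,0,0,0,0,0,0,0,0,0,0,0,0,0,0,0,0,0.03,0,0,0,0.06,0,0,0,0.085,0,0,0,0.085,0,0,0,0.085,0,0,0,0.085,0], hand=1)

```text
time_s: 22.95
tcp_pos: [0.5122, 0.2841, 0.3775]
ee_rot: [[0.805, 0.593, -0.002], [0.593, -0.805, -0.001], [-0.002, -0.0, -1.0]]
wrist_force: [-0.9, 0.4, 0.3]
finger_gap: 0.094
```

```bash
python3 look.py w12 0.105 0.135
```

```text
tcp [0.5122 0.2841 0.3775] yaw 36.38 F [-0.9   0.44  0.29] t 22.95
[246, 164, 20, 83, 1502] z [0.1247 0.1265 0.1276] [509.1 281.9] [76.1 17.9] 36.6 [100.  15.  51.]
```

View pics/w12.png

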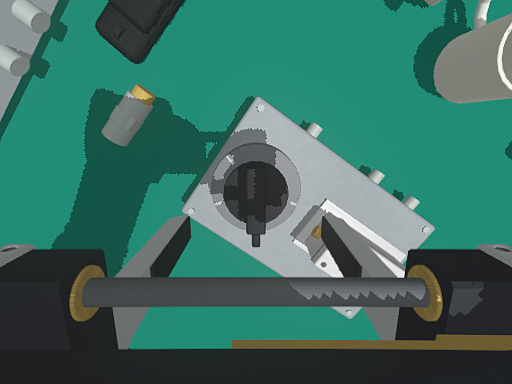

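The knob is out at the second mark: bar at 36.6°, top at 126.5 mm. Turning the hand a half turn to keep joint 7 in range before taking it afresh.

step_arm(moves=[0,0,0,0.04,0,0,0,0.08,0,0,0,0.12,0,0,0,0.16,0,0,0,0.2,0,0,0,0.24,0,0,0,0.28,0,0,0,0.32,0,0,0,0.36,0,0,0,0.4,0,0,0,0.44,0,0,0,0.48,0,0,0,0.52,0,0,0,0.56,0,0,0,0.6])

```text
time_s: 24.5
tcp_pos: [0.5125, 0.2841, 0.3774]
ee_rot: [[-0.816, 0.578, -0.002], [0.578, 0.816, -0.001], [0.001, -0.002, -1.0]]
wrist_force: [-0.6, 0.2, -0.2]
finger_gap: 0.0937
```

step_arm(moves=[0,0,0,0.04,0,0,0,0.08,0,0,0,0.12,0,0,0,0.16,0,0,0,0.2,0,0,0,0.24,0,0,0,0.28,0,0,0,0.32,0,0,0,0.36,0,0,0,0.39,0,0,0,0.4,0,0,0,0.4,0,0,0,0.4,0,0,0,0.4])

```text
time_s: 25.9
tcp_pos: [0.5126, 0.2844, 0.3785]
ee_rot: [[-0.806, -0.592, -0.0], [-0.592, 0.806, -0.0], [0.0, 0.0, -1.0]]
wrist_force: [-0.9, 0.2, -0.4]
finger_gap: 0.0943
```

```bash
python3 look.py w13 0.105 0.135; python3 -c "
from bench import manip;import numpy as np
print(np.round(manip.get_obs()['joints'],3))"
```

```text
tcp [0.5126 0.2844 0.3785] yaw -143.68 F [-0.95  0.24 -0.38] t 25.9
[246, 155, 20, 84, 1494] z [0.1247 0.1265 0.1277] [508.  281.1] [76.3 17.8] 36.4 [97. 21. 47.]
[-0.074  0.677 -0.791  1.716  0.562  0.99   1.131]
```

step_arm(moves=[0,0,-0.03,0,0,0,-0.057,0,0,0,-0.075,0,0,0,-0.083,0,0,0,-0.085,0,0,0,-0.085,0,0,0,-0.085,0])

```text
time_s: 26.65
tcp_pos: [0.513, 0.2847, 0.2947]
ee_rot: [[-0.805, -0.593, 0.001], [-0.593, 0.805, 0.001], [-0.002, -0.0, -1.0]]
wrist_force: [-0.8, -0.0, 0.3]
finger_gap: 0.0939
```

step_arm(moves=[0,0,0,0,0,0,0,0,0,0,0,0,0,0,0,0,0,0,0,0,0,0,0,0,0,0,0,0,0,0,0,0,0,0,0,0], hand=-1)

```text
time_s: 27.55
tcp_pos: [0.5127, 0.2843, 0.2937]
ee_rot: [[-0.805, -0.593, -0.0], [-0.593, 0.805, -0.0], [0.0, -0.0, -1.0]]
wrist_force: [-0.1, -0.1, -0.9]
finger_gap: 0.0253
```

step_arm(moves=[0,0,-0.002,0,0,0,-0.004,0,0,0,-0.006,0,0,0,-0.008,0,0,0,-0.009,0,0,0,-0.009,0,0,0,-0.009,0])

```text
time_s: 28.25
tcp_pos: [0.5127, 0.2846, 0.2855]
ee_rot: [[-0.805, -0.593, 0.001], [-0.593, 0.805, 0.0], [-0.001, -0.0, -1.0]]
wrist_force: [-1.3, -0.7, 8.1]
finger_gap: 0.0178
```

```bash
python3 look.py w14 0.108 0.13; python3 -c "
from bench import manip;import numpy as np
print(np.round(manip.get_obs()['joints'],3))"
```

```text
tcp [0.5127 0.2846 0.2855] yaw -143.63 F [-1.32 -0.71  8.11] t 28.25
[218, 172, 76, 105, 3457] z [0.1131 0.1201 0.1259] [503.7 278.9] [62.2 38.6] 11.7 [94. 10. 48.]
[-0.128  0.788 -0.703  1.794  0.679  0.818  1.035]
```

View pics/w14.png

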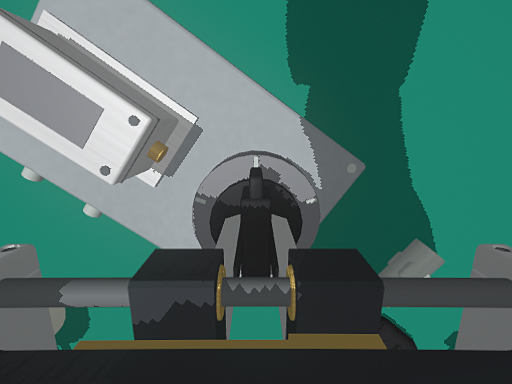

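The fingers were still closing when that push started, so I'm checking how deep the bar actually is.

Run:
```python
from h import *
for t in("w11","w14"):
    d=np.load(f"pics/{t}.npy",allow_pickle=True).item();f,o=d["f"],d["o"];z=cloud(f,o)[...,2]
    print(t,z[195:270:5,256].round(4),z[195:270:5,248].round(4),"disc",z[205:230:5,215].round(4), z[205:230:5,292].round(4))
```

```text
w11 [0.1193 0.1174 0.1189 0.1184 0.1178 0.1167 0.1194 0.1172 0.1187 0.1188
 0.1187 0.1186 0.1192 0.1186 0.1185] [0.1183 0.118  0.1184 0.1188 0.1192 0.1185 0.1181 0.1193 0.1183 0.119
 0.117  0.118  0.1188 0.1189 0.1192] disc [0.0827 0.083  0.0819 0.0828 0.082 ] [0.0819 0.0822 0.0835 0.0826 0.0822]
w14 [0.1201 0.1205 0.1201 0.1198 0.1196 0.1196 0.1207 0.1195 0.1204 0.1203
 0.1203 0.1203 0.1203 0.1196 0.1197] [0.1128 0.1197 0.1197 0.1202 0.1207 0.121  0.1195 0.1201 0.1218 0.1198
 0.1208 0.1191 0.1188 0.1199 0.1201] disc [0.0849 0.0843 0.084  0.0848 0.0842] [0.0839 0.0844 0.0829 0.0843 0.0846]
```

It is only about 6.5 mm in, against 8.2 mm last time. Pushing 2 mm deeper before turning.

step_arm(moves=[0,0,-0.001,0,0,0,-0.002,0,0,0,-0.002,0,0,0,-0.002,0])

```text
time_s: 28.7
tcp_pos: [0.5126, 0.2847, 0.2837]
ee_rot: [[-0.805, -0.593, 0.001], [-0.593, 0.805, 0.0], [-0.001, -0.0, -1.0]]
wrist_force: [-1.9, -1.6, 9.4]
finger_gap: 0.0179
```

```bash
python3 look.py w15 0.108 0.13
python3 - <<'E'
from h import *
for t in("w15",):
    d=np.load(f"pics/{t}.npy",allow_pickle=True).item();f,o=d["f"],d["o"];z=cloud(f,o)[...,2]
    print(t,np.median(z[200:265,250:262]))
E
```

```text
tcp [0.5126 0.2847 0.2837] yaw -143.62 F [-1.88 -1.55  9.36] t 28.7
[217, 173, 78, 104, 3451] z [0.1131 0.1184 0.1254] [504.  278.8] [62.2 38.2] 11.6 [94. 10. 48.]
w15 0.11847980926333239
```

Now about 8.3 mm in. Turning clockwise 70°.

step_arm(moves=[0,0,0,-0.01,0,0,0,-0.03,0,0,0,-0.06,0,0,0,-0.09,0,0,0,-0.12,0,0,0,-0.15,0,0,0,-0.18,0,0,0,-0.21,0,0,0,-0.24,0,0,0,-0.27,0,0,0,-0.3,0,0,0,-0.33,0,0,0,-0.36,0,0,0,-0.38,0,0,0,-0.389,0,0,0,-0.389,0,0,0,-0.389,0,0,0,-0.389])

```text
time_s: 30.55
tcp_pos: [0.5127, 0.2844, 0.2837]
ee_rot: [[-0.832, 0.554, 0.001], [0.554, 0.832, -0.0], [-0.001, 0.0, -1.0]]
wrist_force: [-1.7, -1.8, 9.7]
finger_gap: 0.0177
```

```bash
python3 look.py w16 0.108 0.13
```

```text
tcp [0.5127 0.2844 0.2837] yaw 146.35 F [-1.67 -1.84  9.68] t 30.55
[217, 173, 78, 104, 3453] z [0.1128 0.1184 0.1253] [504.2 290.3] [38.4 61.4] 31.4 [97.  8. 57.]
```

View pics/w16.png

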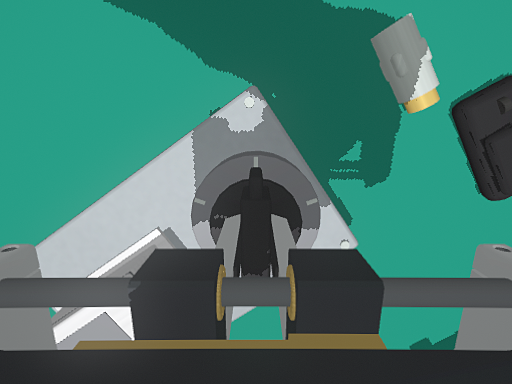

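The nose at (256,172) points straight at a mark, at (256,160). Letting the knob spring out, releasing and lifting off.

step_arm(moves=[0,0,0.003,0,0,0,0.006,0,0,0,0.0085,0,0,0,0.0085,0,0,0,0.0085,0,0,0,0.0085,0])

```text
time_s: 31.2
tcp_pos: [0.5128, 0.2843, 0.2911]
ee_rot: [[-0.832, 0.554, 0.0], [0.554, 0.832, 0.0], [-0.0, 0.0, -1.0]]
wrist_force: [-0.4, -0.4, 4.3]
finger_gap: 0.0174
```

step_arm(moves=[0,0,0,0,0,0,0,0,0,0,0,0,0,0,0,0,0,0,0,0,0,0,0.002,0,0,0,0.03,0,0,0,0.06,0,0,0,0.09,0,0,0,0.13,0,0,0,0.13,0,0,0,0.13,0,0,0,0.13,0], hand=1)

```text
time_s: 32.5
tcp_pos: [0.5124, 0.2839, 0.4201]
ee_rot: [[-0.832, 0.554, -0.002], [0.554, 0.832, -0.001], [0.001, -0.002, -1.0]]
wrist_force: [-0.3, 0.3, -0.2]
finger_gap: 0.0941
```

```bash
python3 look.py w17 0.095 0.135
python3 - <<'E'
from h import *
from bench import manip
for n in("scene",): 
    f=manip.grab_frame(n);cv2.imwrite(f"pics/{n}17.png",f["frame"])
E
```

```text
tcp [0.5124 0.2839 0.4201] yaw 146.35 F [-0.3   0.35 -0.21] t 32.5
[484, 0, 28, 66, 966] z [0.0958 0.107  0.1197] [514.7 572.7] [69.8  8.7] 2.2 [ 65.  11. 147.]
[248, 150, 18, 73, 1100] z [0.1243 0.1265 0.1277] [507.6 287.2] [18.  75.8] 56.5 [101.  13.  63.]
[174, 223, 33, 44, 438] z [0.0979 0.1034 0.1047] [532.8 175.7] [26.6 58.1] 35.0 [ 96.   2. 210.]
[111, 228, 49, 45, 413] z [0.0984 0.1033 0.1048] [491.  118.5] [14.4 77.5] 12.4 [107.   5. 207.]
```

View pics/w17.png

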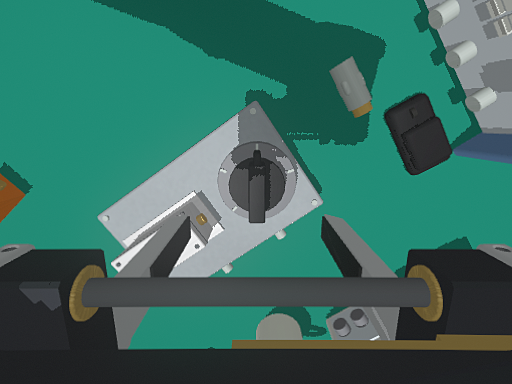

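View pics/scene17.png

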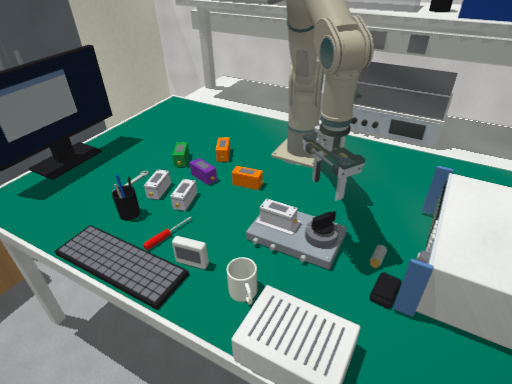

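The knob is out (top 126.5 mm) at 146.5°, on the third mark. Moving the arm aside for a final top-camera check.

step_arm(moves=[0,-0.04,0.02,0,-0.01,-0.09,0.04,0,-0.02,-0.14,0.05,0,-0.03,-0.19,0.05,0,-0.04,-0.24,0.05,0,-0.05,-0.28,0.05,0,-0.06,-0.32,0.05,0,-0.06,-0.35,0.05,0,-0.06,-0.37,0.05,0,-0.06,-0.37,0.05,0,-0.06,-0.37,0.05,0])

```text
time_s: 33.7
tcp_pos: [0.4526, -0.0852, 0.4706]
ee_rot: [[-0.832, 0.554, -0.001], [0.554, 0.832, 0.001], [0.002, 0.0, -1.0]]
wrist_force: [0.5, 0.3, 0.2]
finger_gap: 0.0939
```

Run:
```python
from h import *
from bench import manip
f=manip.grab_frame("top");cv2.imwrite("pics/top18.png",f["frame"])
P=cloud(f);z=P[...,2]
k=((z>0.095)&(z<0.112)).astype(np.uint8);k[:,:190]=0;k[:,250:]=0;k[:150]=0;k[215:]=0
q=P[k>0];r=cv2.minAreaRect((q[:,:2]*1000).astype(np.float32));print("A",r,np.median(q[:,2]),len(q))
k=((z>0.112)&(z<0.135)).astype(np.uint8);k[:,:150]=0;k[:,210:]=0;k[:150]=0;k[210:]=0
q=P[k>0];r=cv2.minAreaRect((q[:,:2]*1000).astype(np.float32));print("bar",r,np.median(q[:,2]))
print(manip.get_obs()["time_s"])
```

```text
A ((510.3748779296875, 137.79513549804688), (50.57575607299805, 111.15160369873047), 1.739790678024292) 0.10290770554236128 464
bar ((504.85455322265625, 287.36309814453125), (20.014358520507812, 76.02064514160156), 56.0009880065918) 0.12468190475764296
33.75
```

View pics/top18.png

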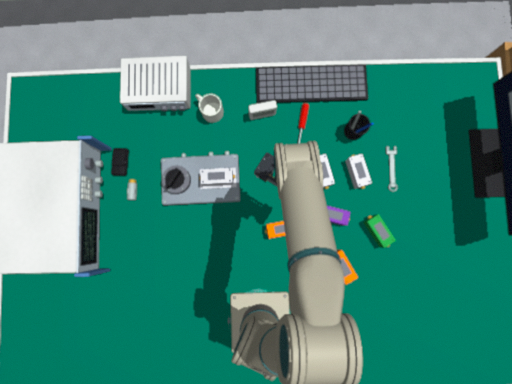

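The top camera puts A 2.7 mm off the plate centre in x, but its x bias is of that order. Cross-checking with the wrist view taken after placing.

Run:
```python
from h import *
d=np.load("pics/w9.npy",allow_pickle=True).item();f,o=d["f"],d["o"]
g=cv2.cvtColor(f["frame"],cv2.COLOR_BGR2GRAY).astype(float)
def edge(v,a,b,k=0):
    s=np.diff(v[a:b]); i=np.argmax(abs(s)); return a+i+0.5
for r in range(165,240,10):
    L=edge(g[r],220,231.__int__());R=edge(g[r],283,292)
    w=onplane(f,[(L,r),(R,r)],0.044,o)*1000; print(r,L,R,w[:,:2].round(1).tolist(),"mid",w.mean(0)[:2].round(1))
P=cloud(f,o);z=P[...,2]
for r in (170,200,230,255):
    q=P[r][(abs(z[r]-0.104)<0.004)]; q=q[abs(q[:,0]-.515)<.03]*1000
    print("mod",r,q[:,0].min().round(1),q[:,0].max().round(1),q[:,1].mean().round(1))
cv2.imwrite("pics/w9z.png",cv2.resize(f["frame"][130:280,180:340],None,fx=4,fy=4,interpolation=cv2.INTER_NEAREST))
```

```text
File "<stdin>", line 7
    L=edge(g[r],220,231.__int__());R=edge(g[r],283,292)
                       ^
SyntaxError: invalid decimal literal
```

Run:
```python
from h import *
d=np.load("pics/w9.npy",allow_pickle=True).item();f,o=d["f"],d["o"]
g=cv2.cvtColor(f["frame"],cv2.COLOR_BGR2GRAY).astype(float)
def edge(v,a,b,k=0):
    s=np.diff(v[a:b]); i=np.argmax(abs(s)); return a+i+0.5
for r in range(160,240,10):
    L=edge(g[r],220,231);R=edge(g[r],283,292)
    w=onplane(f,[(L,r),(R,r)],0.044,o)*1000; print(r,L,R,w[:,:2].round(1).tolist(),"mid",w.mean(0)[:2].round(1))
P=cloud(f,o);z=P[...,2]
for r in (170,200,230,255):
    q=P[r][(abs(z[r]-0.104)<0.004)]; q=q[abs(q[:,0]-.515)<.03]*1000
    print("mod",r,q[:,0].min().round(1),q[:,0].max().round(1),q[:,1].mean().round(1))
cv2.imwrite("pics/w9z.png",cv2.resize(f["frame"][130:280,180:340],None,fx=4,fy=4,interpolation=cv2.INTER_NEAREST))
```

```text
160 226.5 286.5 [[479.0, 183.3], [548.9, 184.9]] mid [513.9 184.1]
170 229.5 286.5 [[482.4, 171.6], [549.5, 173.2]] mid [516.  172.4]
180 227.5 286.5 [[480.1, 159.5], [550.1, 161.2]] mid [515.1 160.3]
190 227.5 286.5 [[480.0, 147.2], [550.7, 148.9]] mid [515.4 148.1]
200 228.5 285.5 [[481.2, 134.8], [550.2, 136.5]] mid [515.7 135.6]
210 228.5 285.5 [[481.2, 122.1], [550.8, 123.7]] mid [516.  122.9]
220 228.5 285.5 [[481.2, 109.1], [551.5, 110.8]] mid [516.3 109.9]
230 228.5 284.5 [[481.1, 95.8], [550.9, 97.6]] mid [516.   96.7]
mod 170 489.7 538.2 182.5
mod 200 489.6 538.6 153.0
mod 230 490.7 539.1 121.6
mod 255 491.8 540.4 93.8
```

View pics/w9z.png

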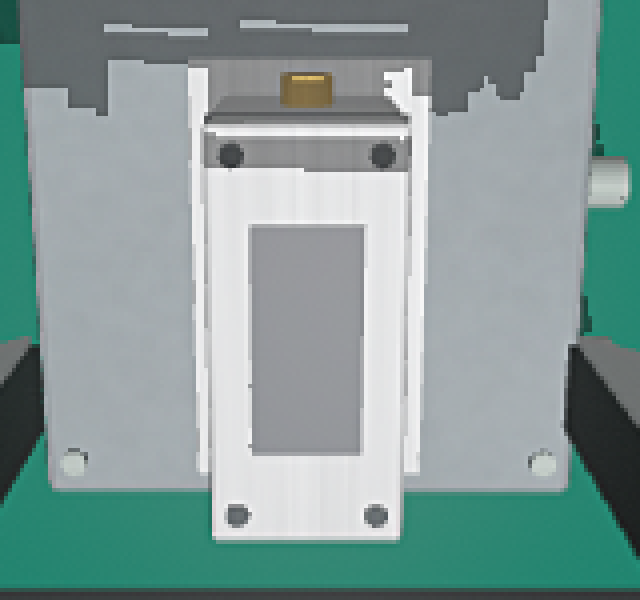

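By the wrist camera the housing is about 1 mm or less off the plate centre and lies in line with it. Both empties stand upright on the mat. Handing in.

```bash
python3 -c "
from bench import manip
print(manip.finish_job())"
```

```text
the job is handed in; nothing more can be done
None
```

The fitted housing is on the test plate and the knob has been stepped two positions clockwise. I handed the job in at about 34 s.

- **Weighing:** I lifted all three housings. The two nearest the spanner read about 2 N each (empty) and went back where they stood. The one next to the fixture read about 6 N, so that is the loaded one.
- **Placing:** The loaded housing went down slowly onto the plate, and the wrist force fell from 6.3 to 1.8 N before I let go. Afterwards the wrist camera put it within about 1 mm of the plate centre, aligned at 1.3°.
- **Knob:** I made two separate grasps, each pushed in about 8 mm before turning 70°. On the second grasp the fingers were still closing when the push began, so the knob was only about 6.5 mm in. I pushed it deeper before turning. It sprang fully out both times, with the bar top at 126.5 mm. It ended at 146.5° in the room frame, against the mark's 146.3°.

**Disagreement:** The top camera showed the loaded housing 2.7 mm off the plate centre across its width. I put that down to the top camera's own error, which was 2–5 mm in that direction on other objects, and relied on the wrist camera.

In the last pictures both empty housings stand upright on the mat. The other bench items look undisturbed, though I checked those by eye only.

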